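Re-arm a returned textbook on the keyed strip activator

TASK

Re-arm this returned textbook: take the thicker of the two hardbacks from the sorter and set it gently, spine down, in the sloped cradle of the strip activator, centred, leaning flat against the back rest, and let go of it. Then take the round-headed key from the wooden block, push it fully home in the activator's key switch, working it past the sticky pins, turn it a quarter clockwise to the stop and finish holding it turned there, because the switch springs back when let go. Leave the other book, the other key, the stamp and the mug alone.

Things in the scene. Friction and masses are not known exactly. Their poses are not given: they have to be found in the camera images.
- book: the textbook: thicker hardback, 32 mm thick, 190 mm along the spine, 130 mm from spine to fore-edge, about 0.45 kg, standing spine down in an outer slot of the sorter (either one). Origin: middle of the spine's outside; x through the thickness, y along the spine, z from spine to fore-edge (up at the start). Either cover may face the back rest.
- thin_book: bystander in the sorter's other outer slot: hardback 20 mm thick, 170 mm along the spine, 115 mm from spine to fore-edge. Origin and axes as for the textbook.
- sorter: fixed bent-steel book sorter, base 160 (x) by 150 (y) mm, 4 mm thick, on which the books stand; four fins across x at -60, -20, 20, 60 mm, 2 mm thick, tops 59 mm above the table. The books stand at x = -40 and +40 mm. Origin: middle of the underside, on the table.
- cradle: sloped trough on the left of the activator, leaning back 0.30 rad away from the robot. Origin: middle of its floor, 70 mm above the table; y along it (180 mm, ends open), z up the back rest, x to the back rest. Rest's face at x = 22 mm, 68 mm high; inside of front lip at x = -24 mm, 14 mm high. Seated, the textbook has z and y along the cradle's (y either way), origin near (6, 0, 0) mm.
- unit: the fixed activator, white painted steel. Origin: on the table; x away from the robot, y to its left. Low part under the cradle (x -100..90, y -20..190 mm) 50 mm high, console (x -100..90, y -165..-20 mm) 85 mm high, with the key switch in its top at x -30, y -110 mm.
- key: the activator's key, 30 g: black head, a round disc 30 mm across, 8 mm thick; steel blade 11 mm wide, 4 thick, 28 long, rounded tip. Origin: middle of the shoulder (22 by 8 mm) under the head; x across the blade, y through its thickness, z up to the head, top 40 mm up. Stands blade down, loosely, in either block slot. Home when its shoulder meets the plug; fits either way round.
- key_tip (a point): middle of the key's blade tip, 28 mm below the shoulder; axes as for the key.
- key_head (a point): point to grip: middle of the round head, 26 mm above the shoulder; axes as for the key.
- desk_key: bystander: another key with the same blade but a rectangular head (24 mm wide, 41 mm high, 8 mm thick), in the block's other slot. Origin and axes as for the key.
- key_block: fixed hardwood key block, 130 (x) by 56 (y) by 40 mm high, two key slots 34 mm deep at x = -34 and +34 mm, blade width along x. Origin: middle of the underside, on the table.
- keyway (a point): middle of the keyway's mouth on the brass plug's face, 88 mm above the table, 3 mm proud of the console; turns with the plug. x along the slot, z up. Slot 12.6 by 5.6 mm, straight down, 45-degree lead-in 2.5 mm wide. Three sticky pins 10, 16, 22 mm down stick out up to 4 mm from the +x end; they yield slowly to a push of 6 to 12 N, sooner if the key is wiggled; hurried, up to 25 N.
- switch (a joint): turn of the plug, rad: 0 as found, grows clockwise seen from above, stop at 1.571 (quarter turn). A light spring (0.01 N m at 0, 0.05 N m at the stop) turns it back when the key is let go. The key has about 0.15 rad of play in the slot, so the hand must turn a little more than the plug.
- stamp: bystander: self-inking stamp 36 by 60 mm, 76 mm high. Origin: middle of the underside.
- mug: bystander: white mug 80 mm across, 92 mm high. Origin: middle of the underside.
There are look-alikes about, which are no part of the job. Leave any green or purple look-alike of the key alone.

How it is judged:
By the outcome, as a careful person would: the job done as asked, in the order asked, and still so for the second after the job is handed in, while the arm keeps its last pose, push and grip.
It also fails if it takes over 69 s, if anything falls off the work surface, if the arm or the gripper's body presses on something with over 40 N, if the wrist force passes 120 N, or if a joint passes its speed limit or range.

ROBOT

A 6-joint arm with a two-finger parallel gripper is mounted at the origin on the work surface. World frame = base frame: x ahead of the robot, y to its left, z up, the work surface at z = 0. Lengths are in m, angles in degrees, forces in N, time in s.
With the tool pointing down it reaches from about 0.4 to 0.825 m from the base axis. Payload 7 kg.
Tool frame: the origin (TCP) lies on the centre line of the jaws, within the pads' length; the fingertips stand 19 mm ahead of it and the grasp point (between the pads) is the TCP (r.tip_extent is the distance from the TCP to the fingertips, in m); z points along the fingers, y is the line along which they close (so a half turn about z gives the same grasp; the last joint's range is limited). The gripper opens to 88 mm and grips with 3 to 60 N. Pads are 19 mm wide; open, the fingers measure 130 mm over their backs; the gripper's body (78 mm by 193 mm) begins 47 mm behind the grasp point.
Start: joints at [83.142, 20.546, 0.682, 0, -70.136, -16.507], TCP at [0.268, 0.62, 0.246] pointing down, gripper open.
Joint ranges: [-176.03, 176.03], [-82.01, 121.73], [-58.28, 71.71], [-173.87, 95.51], [-174.79, -0.11], [-173.66, 173.66]. Speed limits (degrees/s): [136.94, 136.94, 172.46, 180, 180, 180].

INTERFACE

Orientations are given as [roll, pitch, yaw] about the fixed x, y, z axes, in that order (R = Rz(yaw) Ry(pitch) Rx(roll)).
In Python, from plant import r gives the robot as it stands. The module is installed in compiled form; this text tells all that it offers.
- The arm moves only by the tool jog_arm, never from a script. Its argument "deltas" is a list that holds one entry, the list of rows, each a list of 5 numbers: the opening, from -1 (shut) to 1 (fully open), then the shift along the world's x, y, z in cm, then the turn about the world's z in rad. In form: [[[claw, dx, dy, dz, turn], ...]]. A call has 1 to 8 rows; each row shifts and turns the commanded pose from where the row before left it; what a row does not reach is not made up. A row lasts 1/8 s, in which the tool goes at most 62.5 mm and 10.7 degrees, less where a joint would pass 70% of its speed; a pose out of reach is approached as far as the arm can. A call with a gripper value outside its range is refused whole. The fingers move at their own pace and stop on an object; "force" is the grip in N (left out, the last holds). Time passes only in rows, so rows that do not move let the fingers close. It gives the time, the measured TCP pose, the force, the opening and the grip force at its end, in the units of the state.
- r.get_state(): the state, without advancing time (a new reading comes with each control period).
- r.capture(name): name is "side" or "top"; returns the picture (384x512x3 uint8, blue, green, red); there is no depth.
- r.camera_info(name): a dict with "fx", "fy", "cx", "cy" (pixels), "k1" (the pictures are not rectified: a ray, as slopes to the right and down, at radius r is drawn at 1 + k1 r^2 times it, then the intrinsics apply), "view" (4x4, takes a point from world to camera coordinates). Camera axes: x right, y up, looking along -z (the intrinsics and any distortion apply to the point x, -y, -z); pixel columns grow to the right and rows downward; lengths in m; the calibration is good to about 2 mm. A picture is of the moment at which its call begins. camera_info takes no time and is no camera call.
- r.close_job(): hands the job in; it is judged then, once.
The state is a dict: "time_s": time; "joints": joint angles; "qd": joint speeds; "joint_torque": joint torques, N m; "tcp_pos": TCP position; "eef_rot": TCP orientation; "contact_force": force on the tool from outside, world axes, zero at the start; "moment": the same for the moment, N m; "gripper_width": finger opening in m; "gripper_force": force on a finger pad.
Only numpy, scipy, OpenCV 4.12 (cv2) and the standard library are available. Lean on these libraries where they do the work, as an engineer would, in place of code of your own. Each camera call takes 0.05 s, during which the arm holds its last target. There are 200 camera calls.

## Working session

There is one attempt and no reset: what is moved stays moved. The work goes in short steps, Python scripts to look and compute and a tool call to move; the robot and the scene stay as the last step left them, time stands still between calls to the robot, and variables do not carry over. Pictures are saved under pics/ and viewed, at most 10 in all, crops included, and the job is handed in when it is done.

Besides the shell and the picture viewer there is one more tool, called after ">>>" by a JSON object that holds its "fn" and its "kwargs", one argument or row to a line. jog_arm: Moves the arm, as the interface text tells. Its arguments: {"type":"object","properties":{"deltas":{"type":"array"},"force":{"type":"number"}},"required":["deltas"]}

```bash
mkdir -p pics
cat > h.py <<'E'
import numpy as np, cv2
from plant import r
def ray(cam,u,v):
    c=r.camera_info(cam); V=np.array(c["view"])
    K=np.array([[c["fx"],0,c["cx"]],[0,c["fy"],c["cy"]],[0,0,1.]])
    p=cv2.undistortPoints(np.array([[[u,v]]],float),K,np.array([c["k1"],0,0,0,0.]))[0,0]
    # drawn = ray*(1+k1 r^2): OpenCV model
    d=V[:3,:3].T@np.array([p[0],-p[1],-1.]); o=-V[:3,:3].T@V[:3,3]
    return o,d/np.linalg.norm(d)
def onz(cam,u,v,z):
    o,d=ray(cam,u,v); return o+d*(z-o[2])/d[2]
def proj(cam,P):
    c=r.camera_info(cam); V=np.array(c["view"]); q=V[:3,:3]@np.asarray(P,float)+V[:3,3]
    x,y=q[0]/-q[2],-q[1]/-q[2]; s=1+c["k1"]*(x*x+y*y)
    return np.array([c["cx"]+c["fx"]*x*s,c["cy"]+c["fy"]*y*s])
def two(uv1,uv2):
    o1,d1=ray("top",*uv1);o2,d2=ray("side",*uv2)
    s=np.linalg.lstsq(np.c_[d1,-d2],o2-o1,rcond=None)[0]
    a,b=o1+s[0]*d1,o2+s[1]*d2; return (a+b)/2,np.linalg.norm(a-b)
E
python3 - <<'E'
from h import *
for n in("top","side"):
    im=r.capture(n); cv2.imwrite(f"pics/{n}0.png",im)
    cv2.imwrite(f"pics/{n}0b.png",cv2.resize(im,(800,600),interpolation=cv2.INTER_CUBIC))
    c=r.camera_info(n); o,d=ray(n,256,192); print(n,o.round(3),d.round(3),c["fx"],c["k1"])
print(r.get_state(), r.tip_extent)
E
```

```text
top [0.339 0.02  1.326] [ 0.173 -0.001 -0.985] 484.24148087586 0.03410395351962934
side [ 0.263 -0.699  0.899] [ 0.246  0.653 -0.716] 440.2193199923111 -0.013929279436033715
{'time_s': 0.1, 'joints': array([ 8.31404730e+01,  2.05853762e+01,  6.37675493e-01, -1.78851224e-02,
       -7.01362500e+01, -1.65067059e+01]), 'qd': array([0.05353852, 0.02304022, 0.1139701 , 0.03218894, 0.07051155,
       0.03324546]), 'joint_torque': array([-3.65110136e-04, -5.84164202e+01,  2.93751383e+01,  7.01557830e+00,
        1.02283160e-02, -4.88331773e-05]), 'tcp_pos': array([0.267569  , 0.61923905, 0.24472772]), 'eef_rot': array([ 1.79914732e+02, -7.73375903e-03, -2.33723165e+01]), 'contact_force': array([-0.0764684 ,  0.26940565, -1.01579174]), 'moment': array([ 0.00614925, -0.00039316,  0.02847251]), 'gripper_force': 0.0, 'gripper_width': 0.08743485926155511} 0.019
```

View pics/top0b.png

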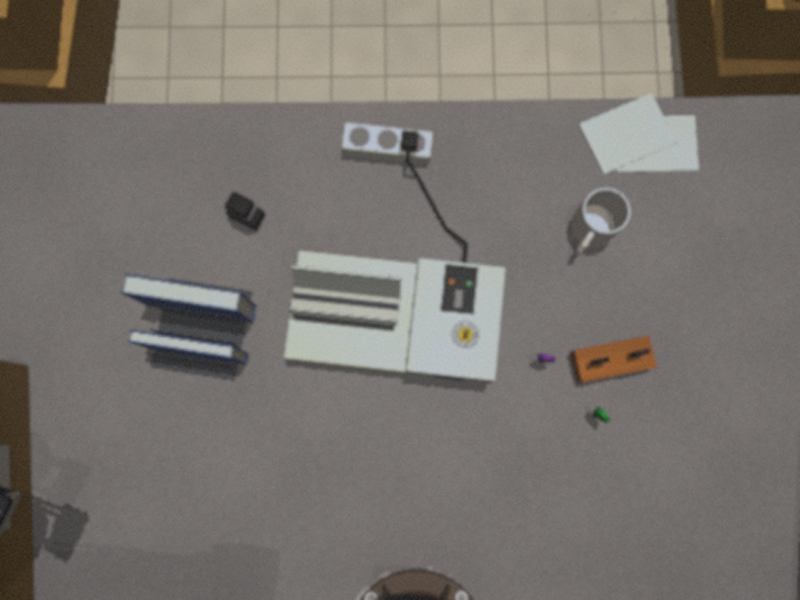

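View pics/side0b.png

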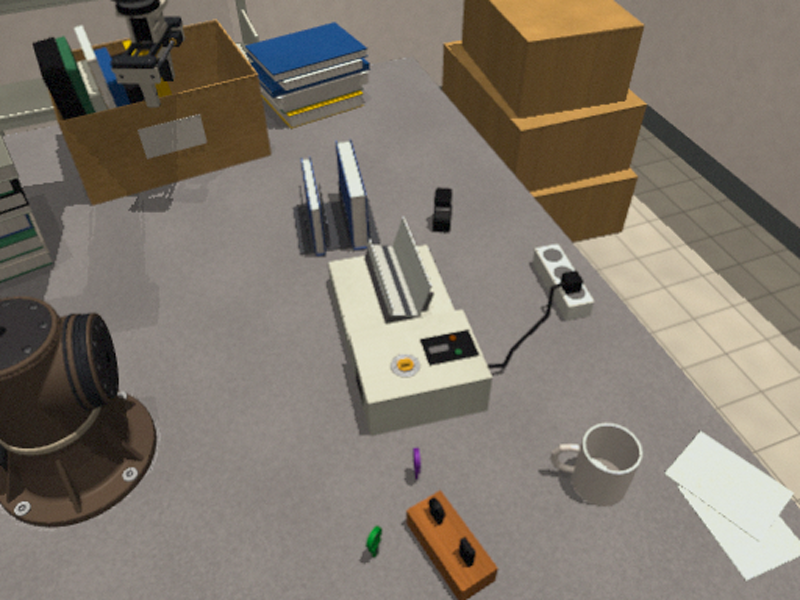

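The top view shows two books at (190,293) thick and (188,345) thin. The two black keys are in the block at (598,363) and (638,354), the purple and green look-alikes are at (545,358) and (601,415), and the keyway is at (465,334). The side view shows the keys at (437,510) and (467,550), and the keyway at (405,366). I'll check both choices with close crops.

Run:
```python
from h import *
t=cv2.imread("pics/top0.png"); s=cv2.imread("pics/side0.png")
def c(im,x,y,w,h): return cv2.resize(im[y:y+h,x:x+w],(400,300),interpolation=cv2.INTER_CUBIC)
a=np.vstack([np.hstack([c(t,360,205,64,48),c(s,250,300,80,60)]),np.hstack([c(t,267,190,64,48),c(s,215,195,80,60)])])
cv2.imwrite("pics/c1.png",a)
b=np.vstack([np.hstack([c(t,70,165,100,75),c(s,180,85,80,60)]),np.hstack([c(t,175,150,100,75),c(s,205,130,100,75)])])
cv2.imwrite("pics/c2.png",b)
```

```text
(no output)
```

View pics/c1.png

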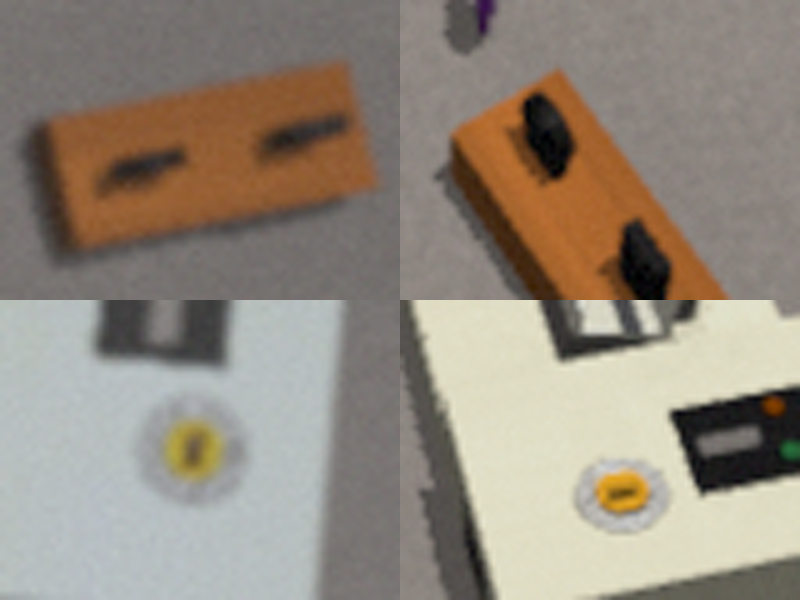

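View pics/c2.png

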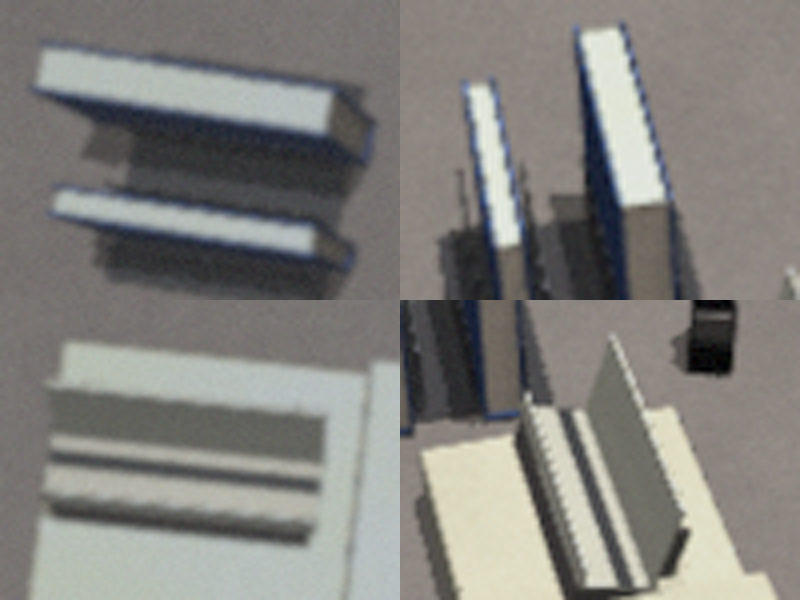

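The crops show the thick book at the top left and the slot in the brass plug at (193,447). The tilted cradle and its front lip are also visible. The two key heads look alike at this scale, so I'll enlarge them and measure everything else.

Run:
```python
from h import *
t=cv2.imread("pics/top0.png"); s=cv2.imread("pics/side0.png")
g=lambda im:(255*np.clip(im/255./0.55,0,1)**0.5).astype(np.uint8)
def c(im,x,y,w,h): return cv2.resize(g(im[y:y+h,x:x+w]),(400,300),interpolation=cv2.INTER_LANCZOS4)
cv2.imwrite("pics/c3.png",np.vstack([np.hstack([c(s,262,311,36,27),c(s,281,336,36,27)]),np.hstack([c(t,370,221,28,21),c(t,396,216,28,21)])]))
def big(m):
    n,l,st,ce=cv2.connectedComponentsWithStats(m.astype(np.uint8)); return n,l,st,ce
# key block
hsv=cv2.cvtColor(t,cv2.COLOR_BGR2HSV)
roi=np.zeros(t.shape[:2],bool); roi[205:253,355:430]=1
m=(hsv[...,1]>120)&(hsv[...,0]<20)&roi
m=cv2.morphologyEx(m.astype(np.uint8),cv2.MORPH_CLOSE,np.ones((9,9)))
cn=max(cv2.findContours(m,0,2)[0],key=cv2.contourArea); box=cv2.boxPoints(cv2.minAreaRect(cn))
P=np.array([onz("top",*p,.04)[:2] for p in box]); print("block",P.round(4).tolist(),P.mean(0).round(4))
# dark keys top
for nm,im,(x0,y0,x1,y1) in(("top",t,(368,215,422,240)),("side",s,(268,313,312,365))):
    sub=im[y0:y1,x0:x1].max(2)<55
    n,l,st,ce=big(sub)
    for i in range(1,n):
        if st[i,4]>15:print("key",nm,st[i],(ce[i]+[x0,y0]).round(2))
# plug yellow
for nm,im,(x0,y0,x1,y1) in(("top",t,(280,200,315,230)),("side",s,(240,220,280,250))):
    h=cv2.cvtColor(im[y0:y1,x0:x1],cv2.COLOR_BGR2HSV); mm=(h[...,1]>120)&(h[...,0]>10)&(h[...,0]<40)
    k=cv2.convexHull(np.argwhere(mm)[:,::-1].astype(np.int32)); M=cv2.moments(k); u=(M["m10"]/M["m00"]+x0,M["m01"]/M["m00"]+y0)
    print("plug",nm,np.round(u,2),onz(nm,*u,.088).round(4))
    dk=mm*0; hull=np.zeros(mm.shape,np.uint8); cv2.fillConvexPoly(hull,k,1)
    w=hull*np.clip(150-im[y0:y1,x0:x1,2].astype(float),0,None); ys,xs=np.nonzero(w)
    ww=w[ys,xs]; Q=np.array([onz(nm,x+x0,y+y0,.088)[:2] for x,y in zip(xs,ys)])
    if len(Q)>2:
        mu=(Q*ww[:,None]).sum(0)/ww.sum(); C=np.cov(Q.T,aweights=ww); e,v=np.linalg.eigh(C); print(" slot",mu.round(4),np.degrees(np.arctan2(v[1,1],v[0,1])).round(1),np.sqrt(e).round(4))
# book fore-edges
for nm,im,(x0,y0,x1,y1) in(("top",t,(70,165,170,240)),("side",s,(180,85,240,150))):
    n,l,st,ce=big(im[y0:y1,x0:x1].min(2)>165)
    for i in range(1,n):
        if st[i,4]>60:
            cn=cv2.findContours((l==i).astype(np.uint8),0,2)[0][0]; b=cv2.boxPoints(cv2.minAreaRect(cn))+[x0,y0]
            for z in(.134,.119):
                P=np.array([onz(nm,*p,z)[:2] for p in b]); d=P-np.roll(P,1,0); L=np.hypot(*d.T); j=L.argmax()
                print("book",nm,z,P.mean(0).round(4),L.round(3),np.degrees(np.arctan2(d[j,1],d[j,0])).round(1))
# unit corners from top (800-scale picks refined): console top z=.085
W=np.array([[417,259],[506,266],[494,380],[408,372]])/1.5625
P=np.array([onz("top",*p,.085)[:2] for p in W]);print("console",P.round(4).tolist())
W=np.array([[299,251],[285,359]])/1.5625
print("low",np.array([onz("top",*p,.05)[:2] for p in W]).round(4).tolist())
```

```text
block [[0.4733, -0.2711], [0.4986, -0.4046], [0.4447, -0.4116], [0.4197, -0.2791]] [ 0.4591 -0.3416]
key side [  7   6   9  16 101] [278.84 326.48]
key side [ 26  32  10  18 116] [298.22 353.26]
plug top [297.5 213.5] [ 0.4985 -0.0865  0.088 ]
 slot [ 0.4978 -0.0865] 165.0 [0.0019 0.0037]
plug side [259.07 232.74] [ 0.4998 -0.0878  0.088 ]
 slot [ 0.499  -0.0891] 172.0 [0.0011 0.0034]
book top 0.134 [0.5651 0.3704] [0.178 0.022 0.178 0.022] -99.6
book top 0.119 [0.568  0.3748] [0.18  0.022 0.18  0.022] -99.6
book top 0.134 [0.4827 0.3682] [0.155 0.01  0.156 0.01 ] -99.7
book top 0.119 [0.4845 0.3725] [0.157 0.01  0.158 0.01 ] -99.7
book side 0.134 [0.5648 0.3647] [0.182 0.028 0.183 0.025] -100.5
book side 0.119 [0.5707 0.3856] [0.185 0.028 0.187 0.025] -100.5
book side 0.134 [0.4794 0.3457] [0.156 0.014 0.157 0.013] -99.5
book side 0.119 [0.4836 0.3662] [0.159 0.014 0.16  0.013] -99.5
console [[0.626, -0.0095], [0.6122, -0.1585], [0.4219, -0.1324], [0.4365, 0.008]]
low [[0.6506, 0.1935], [0.4636, 0.2151]]
```

View pics/c3.png

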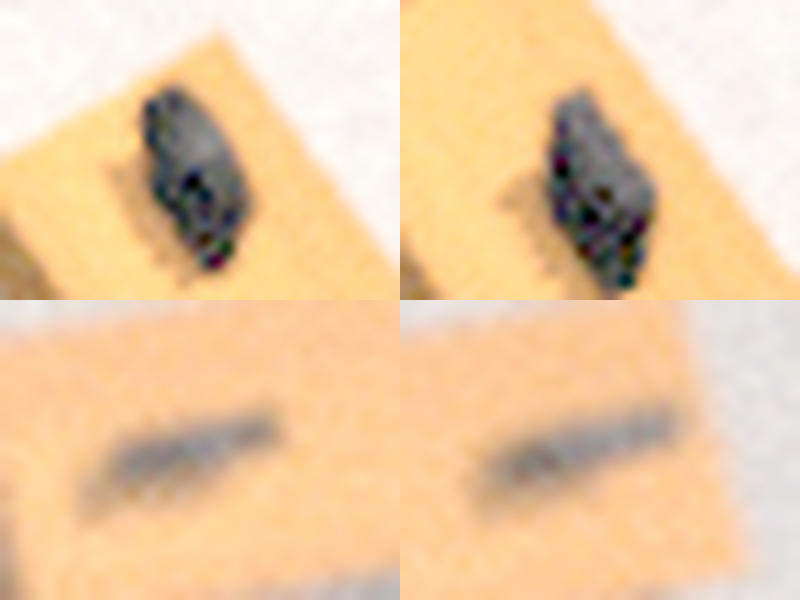

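In the enlargement, the left key (side view 437,510, top view 598,363) has a rounded head. The right one has sharp corners, so it is desk_key. The choices are the thick book at about (0.566, 0.372) and the left key. I'm moving over the book now.

>>> {"fn": "jog_arm", "kwargs": {
  "deltas": [
    [[0.36, 3.7, -3.1, 0, -0.166], [0.36, 3.7, -3.1, 0, -0.166], [0.36, 3.7, -3.1, 0, -0.166], [0.36, 3.7, -3.1, 0, -0.166], [0.36, 3.7, -3.1, 0, -0.166], [0.36, 3.7, -3.1, 0, -0.166], [0.36, 3.7, -3.1, 0, -0.166], [0.36, 3.9, -3.0, 0, -0.166]]
  ],
  "force": 25
}}

```text
time_s: 1.1
tcp_pos: [0.5665, 0.3714, 0.2452]
eef_rot: [180.0, -0.0, -99.8]
contact_force: [0.4, 0.9, 0.1]
gripper_width: 0.0595
gripper_force: 0.0
```

Run:
```python
from h import *
def c2(x,y): return 175+x/4, 150+y/4
def c2s(x,y): return 205+(x-400)/4,130+(y-300)/4
for n,p,z in(("restL",(48,385-300),.129),("restR",(325,415-300),.129),("lipL",(45,493-300),.0905),("lipR",(312,525-300),.0905)):
    print(n,onz("top",*c2(*p),z).round(4))
for n,p,z in(("restFar",(612,335),.129),("restNear",(686,525),.129),("lipFar",(527,398),.0905),("lipNear",(585,585),.0905)):
    print(n,onz("side",*c2s(*p),z).round(4))
a=np.radians(-6.2);R=np.array([[np.cos(a),-np.sin(a)],[np.sin(a),np.cos(a)]])
print("key side",onz("side",278.84,326.48,.062).round(4),"top",onz("top",383.65,231.5,.075).round(4))
```

```text
restL [0.6039 0.1935 0.129 ]
restR [0.5826 0.0188 0.129 ]
lipL [0.5411 0.2002 0.0905]
lipR [0.5183 0.0279 0.0905]
restFar [0.6069 0.1924 0.129 ]
restNear [0.5817 0.0025 0.129 ]
lipFar [0.5436 0.1942 0.0905]
lipNear [0.5179 0.0119 0.0905]
key side [ 0.4549 -0.3124  0.062 ] top [ 0.4509 -0.3084  0.075 ]
```

>>> {"fn": "jog_arm", "kwargs": {
  "deltas": [
    [[0.36, 0, 0, -4, 0], [0.36, 0, 0, -4, 0], [0.36, 0, 0, -3.6, 0], [0.36, 0, 0, -2, 0], [-0.6, 0, 0, 0, 0], [-0.6, 0, 0, 0, 0], [-0.6, 0, 0, 0, 0], [-0.6, 0, 0, 0, 0]]
  ],
  "force": 30
}}

```text
time_s: 2.1
tcp_pos: [0.5662, 0.3731, 0.1109]
eef_rot: [-179.9, 0.1, -99.4]
contact_force: [-0.4, -0.7, 3.1]
gripper_width: 0.032
gripper_force: 30.0
```

>>> {"fn": "jog_arm", "kwargs": {
  "deltas": [
    [[-0.6, 0, 0, 1, 0], [-0.6, 0, 0, 2, 0], [-0.6, 0, 0, 3, 0], [-0.6, 0, 0, 3.5, 0], [-0.6, 0, 0, 3.5, 0], [-0.6, 0, 0, 3, 0], [-0.6, 0, 0, 1, 0], [-0.6, 0, 0, 0, 0]]
  ]
}}

```text
time_s: 3.1
tcp_pos: [0.5654, 0.3726, 0.2793]
eef_rot: [180.0, 0.0, -99.5]
contact_force: [-0.5, -0.6, -4.7]
gripper_width: 0.032
gripper_force: 30.0
```

Run:
```python
from h import *
t=r.capture("top"); s=r.capture("side"); cv2.imwrite("pics/t1.png",t); cv2.imwrite("pics/s1.png",s)
c=lambda im,x,y:cv2.resize(im[y:y+150,x:x+100],(400,600))
cv2.imwrite("pics/v1.png",np.hstack([c(t,70,120),c(s,170,60)]))
st=r.get_state(); print(st["tcp_pos"],st["contact_force"],st["gripper_width"])
```

```text
[0.56496286 0.37218052 0.27769245] [ 1.23073902 -0.27522564 -5.61830441] 0.0317220069778381
```

View pics/v1.png

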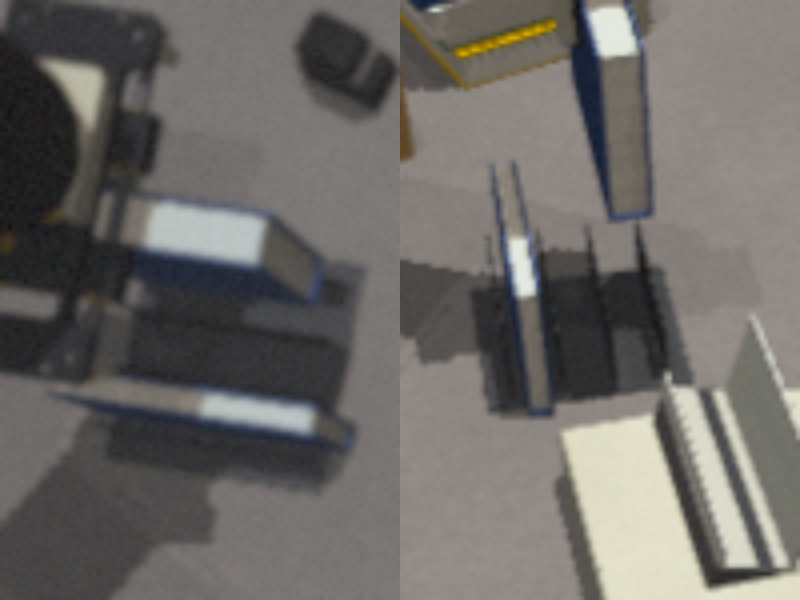

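The book hangs level in the jaws. Its near bottom edge is at about (630,215) in the right crop, and the thin book is undisturbed. Carrying it over the cradle.

>>> {"fn": "jog_arm", "kwargs": {
  "deltas": [
    [[-0.6, -0.2, -2.5, 0, 0.01], [-0.6, -0.2, -5, 0, 0.01], [-0.6, -0.2, -5.5, 0, 0.01], [-0.6, -0.2, -5.5, 0, 0.01], [-0.6, -0.2, -5, 0, 0.012], [-0.6, -0.2, -2.9, 0, 0], [-0.6, 0, -0.5, 0, 0], [-0.6, 0, 0, 0, 0]]
  ]
}}

```text
time_s: 4.2
tcp_pos: [0.5533, 0.103, 0.279]
eef_rot: [180.0, -0.0, -96.5]
contact_force: [-0.9, -1.0, -4.9]
gripper_width: 0.032
gripper_force: 30.0
```

Run:
```python
from h import *
print("near end lifted",onz("side",227.5,113.9,.172).round(4))
s=r.capture("side"); cv2.imwrite("pics/s2.png",s); t=r.capture("top"); cv2.imwrite("pics/t2.png",t)
c=lambda im,x,y:cv2.resize(im[y:y+150,x:x+100],(400,600),interpolation=cv2.INTER_CUBIC)
cv2.imwrite("pics/v2.png",np.hstack([c(t,165,90),c(s,210,80)]))
st=r.get_state(); print(st["tcp_pos"],st["eef_rot"],st["contact_force"])
```

```text
near end lifted [0.5487 0.2762 0.172 ]
[0.55359639 0.10400359 0.27914292] [ 1.79971635e+02 -9.24533444e-03 -9.64535710e+01] [-0.47226514 -0.34434873 -4.73858999]
```

View pics/v2.png

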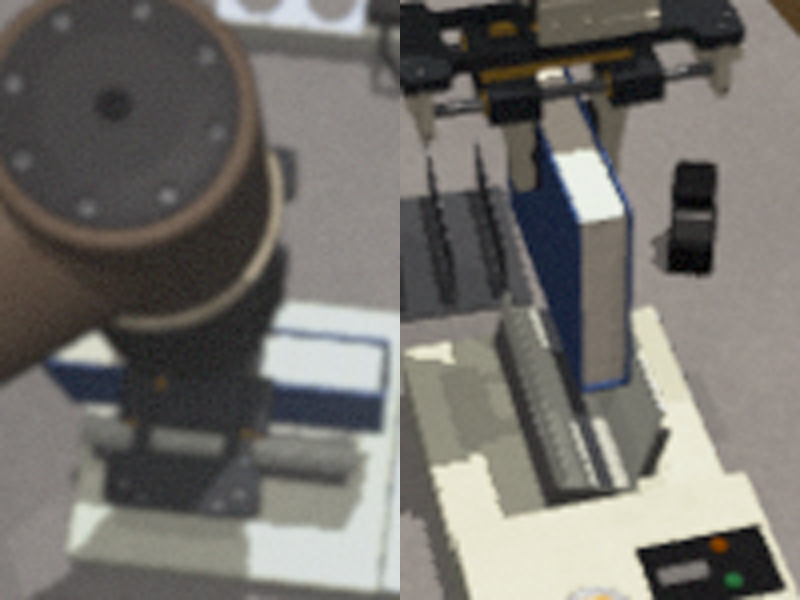

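The book hangs above the trough, parallel to it. Its near bottom edge at (607,386) in the right crop lies between the lip and the rest. Lowering.

>>> {"fn": "jog_arm", "kwargs": {
  "deltas": [
    [[-0.6, 0, 0.1, -2, 0], [-0.6, 0, 0.1, -3, 0], [-0.6, 0, 0, -2, 0], [-0.6, 0, 0, -1, 0], [-0.6, 0, 0, -0.5, 0], [-0.6, 0, 0, -0.3, 0], [-0.6, 0, 0, -0.2, 0], [-0.6, 0, 0, 0, 0]]
  ]
}}

```text
time_s: 5.3
tcp_pos: [0.5538, 0.1057, 0.1899]
eef_rot: [-180.0, 0.0, -96.5]
contact_force: [0.3, 0.3, -5.0]
gripper_width: 0.0323
gripper_force: 30.0
```

Run:
```python
from h import *
s=r.capture("side"); t=r.capture("top")
cv2.imwrite("pics/v3.png",np.hstack([cv2.resize(t[150:225,175:235],(400,500),interpolation=cv2.INTER_CUBIC),cv2.resize(s[130:205,230:290],(400,500),interpolation=cv2.INTER_CUBIC)]))
print(r.get_state()["contact_force"])
```

```text
[-0.21249527  0.15641694 -3.89322402]
```

View pics/v3.png

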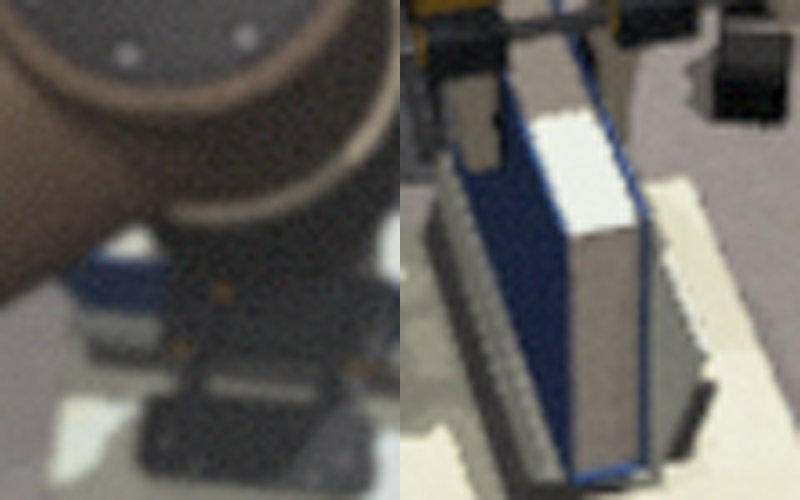

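The book is inside the trough with its near end level with the trough's end, and nothing is touching yet. Continuing down gently.

>>> {"fn": "jog_arm", "kwargs": {
  "deltas": [
    [[-0.6, 0, 0, -0.3, 0], [-0.6, 0, 0, -0.2, 0], [-0.6, 0, 0, -0.2, 0], [-0.6, 0, 0, -0.1, 0], [-0.6, 0, 0, 0, 0]]
  ]
}}

```text
time_s: 6.02
tcp_pos: [0.5539, 0.1056, 0.1818]
eef_rot: [-180.0, 0.0, -96.5]
contact_force: [0.0, -0.9, -3.4]
gripper_width: 0.0318
gripper_force: 30.0
```

>>> {"fn": "jog_arm", "kwargs": {
  "deltas": [
    [[-0.6, 0, 0, -0.1, 0], [-0.6, 0, 0, -0.1, 0], [-0.6, 0, 0, 0, 0]]
  ]
}}

```text
time_s: 6.4
tcp_pos: [0.5547, 0.1057, 0.1813]
eef_rot: [-179.8, 0.0, -96.4]
contact_force: [-1.2, -2.0, 8.3]
gripper_width: 0.032
gripper_force: 30.0
```

Contact came at the predicted height. Next I'll ease the grip and guide the book back onto the rest.

>>> {"fn": "jog_arm", "kwargs": {
  "deltas": [
    [[-0.18, 0, 0, 0, 0], [-0.14, 0.3, -0.03, 0, 0], [-0.08, 0.4, -0.05, 0, 0], [0, 0.5, -0.06, 0, 0], [0.1, 0.5, -0.06, 0, 0], [0.2, 0.5, -0.06, 0, 0], [0.3, 0.5, -0.06, 0, 0], [0.36, 0.4, -0.05, 0, 0]]
  ]
}}

```text
time_s: 7.4
tcp_pos: [0.5849, 0.1018, 0.1795]
eef_rot: [180.0, -0.0, -96.5]
contact_force: [0.6, -0.2, -1.0]
gripper_width: 0.0591
gripper_force: 0.1
```

Run:
```python
from h import *
s=r.capture("side"); t=r.capture("top")
cv2.imwrite("pics/v4.png",np.hstack([cv2.resize(t[130:230,165:245],(400,500),interpolation=cv2.INTER_CUBIC),cv2.resize(s[110:210,220:300],(400,500),interpolation=cv2.INTER_CUBIC)]))
print(r.get_state()["contact_force"])
```

```text
[0.45500034 0.27998807 0.51507971]
```

View pics/v4.png

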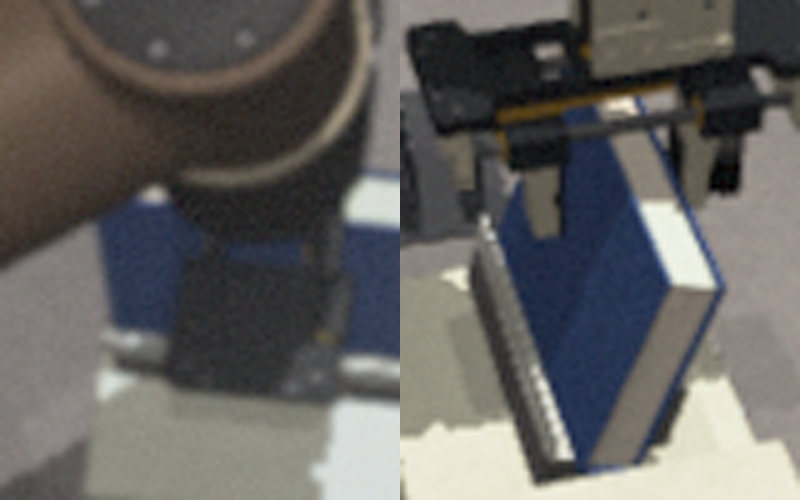

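The book now leans against the back rest, and the fingers are clear of it. Rising, then moving toward the key block.

>>> {"fn": "jog_arm", "kwargs": {
  "deltas": [
    [[0.55, 0, 0, 1, 0], [0.55, 0, 0, 3, 0], [0.55, 0, 0, 4, 0], [0.55, -1, -4, 1, 0.06], [0.55, -2, -5.6, 0, 0.06], [0.55, -2, -5.6, 0, 0.06], [0.55, -2, -5.6, 0, 0.06], [0.55, -2, -5.6, 0, 0.06]]
  ]
}}

```text
time_s: 8.5
tcp_pos: [0.4937, -0.1636, 0.2708]
eef_rot: [-179.9, -0.0, -79.1]
contact_force: [1.0, 0.4, -0.7]
gripper_width: 0.0679
gripper_force: 0.0
```

>>> {"fn": "jog_arm", "kwargs": {
  "deltas": [
    [[0.2, -2, -5.6, 0, 0], [0.0, -1, -5, 0, 0], [-0.2, -1, -3.2, 0, 0], [-0.4, 0, 0, 0, 0]]
  ]
}}

```text
time_s: 9.0
tcp_pos: [0.4537, -0.3019, 0.2702]
eef_rot: [-180.0, -0.0, -79.5]
contact_force: [-0.5, 0.9, -0.1]
gripper_width: 0.0332
gripper_force: 0.0
```

Run:
```python
from h import *
s=r.capture("side"); t=r.capture("top"); cv2.imwrite("pics/s5.png",s); cv2.imwrite("pics/t5.png",t)
cv2.imwrite("pics/v5.png",np.hstack([cv2.resize(t[130:230,165:245],(400,500),interpolation=cv2.INTER_CUBIC),cv2.resize(s[110:210,220:300],(400,500),interpolation=cv2.INTER_CUBIC)]))
x0,y0=165,130
for nm,im in(("top",t[130:200,170:280]),("side",s[110:210,220:300])):
    b,g,rr=[im[...,i].astype(int) for i in range(3)]
    m=((b>80)&(b-rr>40)).astype(np.uint8)
    cn=max(cv2.findContours(m,0,2)[0],key=cv2.contourArea); off=np.array([170,130] if nm=="top" else [220,110])
    print(nm,(cv2.approxPolyDP(cn,3,True)[:,0]+off).tolist())
```

```text
top [[222, 173]]
side [[248, 137], [240, 159], [250, 186]]
```

View pics/v5.png

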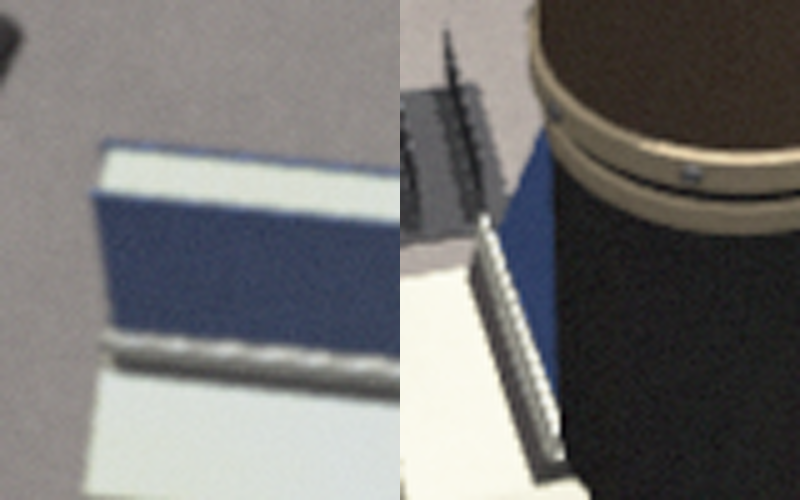

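The book leans flat with its fore-edge parallel to the lip; its left corner is at (93,192) in the left crop. The side view is blocked by the arm. Next I'll check the centring from the top view and refine the key position.

Run:
```python
from h import *
t=cv2.imread("pics/t5.png"); x0,y0=172,145
im=t[y0:215,x0:275].astype(int)
m=((im[...,0]-im[...,2]>22)&(im[...,0]<150)).astype(np.uint8)
m=cv2.morphologyEx(m,cv2.MORPH_OPEN,np.ones((3,3)))
cn=max(cv2.findContours(m,0,2)[0],key=cv2.contourArea)
b=cv2.approxPolyDP(cn,2.5,True)[:,0]+[x0,y0]; print("blue",b.tolist())
e=np.array([-np.sin(np.radians(-6.5)),np.cos(np.radians(-6.5))])
# front cover: evaluate extents along e at mid-height rows
for row in (172,178,184,190):
    xs=np.nonzero(m[row-y0])[0]+x0
    print(row,xs.min(),xs.max())
for nm,p,z in(("lipL",(186.2,198.2),.0905),("lipR",(253,206.2),.0905)):
    print(nm,(e@onz("top",*p,z)[:2]).round(4))
h=lambda u,v,z:(e@onz("top",u,v,z)[:2]).round(4)
for q in b: print(q,[h(*q,z) for z in(.197,.1,.09)])
# key head in the top & side views (pre-grasp)
k,err=two((383.65,231.5),(278.84,326.48)); print("key",k.round(4),err)
```

```text
blue [[185, 169], [190, 195], [257, 202], [260, 176]]
172 185 220
178 186 260
184 187 259
190 188 258
lipL 0.2603
lipR 0.0864
[185 169] [np.float64(0.2546), np.float64(0.2714), np.float64(0.2731)]
[190 195] [np.float64(0.2349), np.float64(0.2501), np.float64(0.2516)]
[257 202] [np.float64(0.0757), np.float64(0.0772), np.float64(0.0773)]
[260 176] [np.float64(0.075), np.float64(0.0764), np.float64(0.0765)]
key [ 0.4535 -0.3122  0.0619] 0.002833399452367839
```

```bash
cat > prof.py <<'E'
from h import *
import sys
a=np.radians(-6.5); f=np.array([np.cos(a),np.sin(a)]); e=np.array([-np.sin(a),np.cos(a)])
S,C=np.sin(.3),np.cos(.3)
def prof(cam,im,xc,h,f0=.5367,lo=.04,hi=.30):
    es=np.arange(lo,hi,.002); P=[]
    for q in es:
        w=f*(f0+xc*C/1000+h*S/1000)+e*q; P.append(proj(cam,[*w,.07-xc*S/1000+h*C/1000]))
    P=np.array(P,np.float32)
    return es,cv2.remap(im,P[:,:1],P[:,1:],cv2.INTER_LINEAR)[:,0].astype(int)
if __name__=="__main__":
    for cam in("top","side"):
        im=cv2.imread(f"pics/{cam}0.png")
        for xc,h in((22,25),(22,35),(22,45),(22,55),(-26,8),(-26,11),(-22,1),(0,0)):
            es,p=prof(cam,im,xc,h); g=p.sum(1)/3; 
            g=cv2.GaussianBlur(g.reshape(-1,1).astype(np.float32),(1,5),1).ravel()
            d=np.diff(g); i=np.argsort(-abs(d)); out=[]
            for j in i:
                if all(abs(j-k)>4 for k in out): out.append(j)
                if len(out)==5:break
            print(cam,xc,h,[(round(es[j]+.001,3),int(d[j])) for j in sorted(out)])
E
python3 prof.py
```

```text
top 22 25 [(np.float64(0.057), -7), (np.float64(0.067), 3), (np.float64(0.085), -20), (np.float64(0.197), -1), (np.float64(0.263), 4)]
top 22 35 [(np.float64(0.055), -5), (np.float64(0.065), 6), (np.float64(0.085), -21), (np.float64(0.179), 1), (np.float64(0.263), 3)]
top 22 45 [(np.float64(0.057), -6), (np.float64(0.067), 3), (np.float64(0.085), -21), (np.float64(0.187), 1), (np.float64(0.263), 4)]
top 22 55 [(np.float64(0.057), -7), (np.float64(0.067), 4), (np.float64(0.085), -21), (np.float64(0.235), -1), (np.float64(0.263), 3)]
top -26 8 [(np.float64(0.059), -8), (np.float64(0.085), -11), (np.float64(0.103), 3), (np.float64(0.151), 3), (np.float64(0.267), 3)]
top -26 11 [(np.float64(0.059), -8), (np.float64(0.083), -8), (np.float64(0.101), 4), (np.float64(0.115), -4), (np.float64(0.173), 4)]
top -22 1 [(np.float64(0.059), -8), (np.float64(0.085), -10), (np.float64(0.103), 4), (np.float64(0.151), 4), (np.float64(0.175), 4)]
top 0 0 [(np.float64(0.057), -7), (np.float64(0.067), 5), (np.float64(0.085), -13), (np.float64(0.095), 2), (np.float64(0.267), -8)]
side 22 25 [(np.float64(0.
[... 370 characters left out ...]
0.257), 5)]
side 22 55 [(np.float64(0.045), -1), (np.float64(0.063), -34), (np.float64(0.077), 12), (np.float64(0.235), -1), (np.float64(0.259), 5)]
side -26 8 [(np.float64(0.059), -39), (np.float64(0.073), 29), (np.float64(0.083), -9), (np.float64(0.117), -5), (np.float64(0.259), -6)]
side -26 11 [(np.float64(0.057), -38), (np.float64(0.071), 38), (np.float64(0.081), -12), (np.float64(0.123), 6), (np.float64(0.261), -12)]
side -22 1 [(np.float64(0.067), -39), (np.float64(0.081), 30), (np.float64(0.091), -10), (np.float64(0.125), -6), (np.float64(0.269), -7)]
side 0 0 [(np.float64(0.073), -40), (np.float64(0.083), 24), (np.float64(0.111), 5), (np.float64(0.165), 4), (np.float64(0.267), -21)]
```

By the top view, the book sits about 7 mm short of centre toward −y. I'll nudge its near end with the closed fingers.

>>> {"fn": "jog_arm", "kwargs": {
  "deltas": [
    [[-1, 1.9, 4.5, 0, -0.05], [-1, 1.9, 4.5, 0, -0.05], [-1, 1.9, 4.5, 0, -0.05], [-1, 1.9, 4.5, 0, -0.05], [-1, 1.9, 4.5, 0, -0.05], [-1, 1.9, 4.5, 0, -0.05], [-1, 0, 0.2, -2, 0], [-1, 0, 0, 0, 0]]
  ]
}}

```text
time_s: 10.1
tcp_pos: [0.5677, -0.0265, 0.2485]
eef_rot: [179.8, -0.0, -96.3]
contact_force: [-1.2, 0.8, 0.3]
gripper_width: 0.0002
gripper_force: 0.0
```

>>> {"fn": "jog_arm", "kwargs": {
  "deltas": [
    [[-1, 0, 0, -4, 0], [-1, 0, 0, -4, 0], [-1, 0, 0, -1, 0], [-1, 0, 0, 0, 0]]
  ]
}}

```text
time_s: 10.6
tcp_pos: [0.5691, -0.0282, 0.1605]
eef_rot: [-180.0, -0.0, -96.5]
contact_force: [-0.2, 0.1, 0.1]
gripper_width: 0.0004
gripper_force: 0.0
```

Run:
```python
from prof import *
t=cv2.imread("pics/t5.png")
for xc,h in((-10,120),(-10,100),(-10,80),(-10,60),(-10,40)):
    es,p=prof("top",t,xc,h); g=(p[:,0]-p[:,2]); b=np.nonzero(g>18)[0]; print(h,es[b[0]],es[b[-1]])
st=r.get_state(); print(e@st["tcp_pos"][:2],f@st["tcp_pos"][:2],st["contact_force"])
```

```text
120 0.07400000000000004 0.25600000000000017
100 0.07600000000000004 0.25600000000000017
80 0.07600000000000004 0.2580000000000002
60 0.07600000000000004 0.2580000000000002
40 0.07600000000000004 0.2580000000000002
0.0363734704891028 0.5685972050990091 [-0.16700435  0.12035625  0.07915073]
```

>>> {"fn": "jog_arm", "kwargs": {
  "deltas": [
    [[-1, 0.1, 1, 0, 0], [-1, 0.1, 0.5, 0, 0], [-1, 0, 0.3, 0, 0], [-1, 0, 0.2, 0, 0], [-1, 0, 0.2, 0, 0], [-1, 0, 0, 0, 0]]
  ]
}}

```text
time_s: 11.35
tcp_pos: [0.5707, -0.006, 0.1595]
eef_rot: [180.0, -0.0, -96.5]
contact_force: [0.3, 0.6, -0.5]
gripper_width: 0.0003
gripper_force: 0.0
```

>>> {"fn": "jog_arm", "kwargs": {
  "deltas": [
    [[-1, 0, 0.2, 0, 0], [-1, 0, 0.1, 0, 0], [-1, 0, 0.1, 0, 0], [-1, 0, 0, 0, 0]]
  ]
}}

```text
time_s: 11.85
tcp_pos: [0.5707, -0.0022, 0.1596]
eef_rot: [180.0, -0.0, -96.5]
contact_force: [0.7, -2.4, 1.0]
gripper_width: 0.0007
gripper_force: 1.3
```

>>> {"fn": "jog_arm", "kwargs": {
  "deltas": [
    [[-1, 0, 0.2, 0, 0], [-1, 0, 0.2, 0, 0], [-1, 0.1, 0.2, 0, 0], [-1, 0, 0.1, 0, 0], [-1, 0, 0, 0, 0], [-1, 0, -0.5, 0, 0], [-1, 0, -2.5, 0, 0], [-1, 0, -2, 2, 0]]
  ]
}}

```text
time_s: 12.85
tcp_pos: [0.5712, -0.0453, 0.1784]
eef_rot: [179.9, 0.0, -96.5]
contact_force: [-0.0, 0.4, 0.5]
gripper_width: 0.0003
gripper_force: 0.0
```

>>> {"fn": "jog_arm", "kwargs": {
  "deltas": [
    [[-0.4, -1.5, -4, 4, 0.05], [-0.4, -2, -5, 4, 0.05], [-0.4, -2, -5, 1, 0.05], [-0.4, -2, -5, 0, 0.05], [-0.4, -2, -4.5, 0, 0.05], [-0.4, -2, -3, 0, 0.05], [-0.4, -0.3, 0, 0, 0], [-0.4, 0, 0, 0, 0]]
  ]
}}

```text
time_s: 13.85
tcp_pos: [0.4553, -0.3066, 0.2669]
eef_rot: [-179.9, -0.0, -79.3]
contact_force: [0.1, 0.9, 0.7]
gripper_width: 0.0263
gripper_force: 0.0
```

Run:
```python
from prof import *
t=r.capture("top"); s=r.capture("side"); cv2.imwrite("pics/t6.png",t); cv2.imwrite("pics/s6.png",s)
for xc,h in((-10,110),(-10,80),(-10,50)):
    for n,im in(("top",t),("side",s)):
        es,p=prof(n,im,xc,h,hi=.31); g=(p[:,0]-p[:,2]); b=np.nonzero(g>18)[0]; print(n,h,es[b[0]],es[b[-1]])
st=r.get_state(); print(st["tcp_pos"],st["eef_rot"])
# key in current images
for nm,im,(x0,y0,x1,y1) in(("top",t,(368,215,422,240)),("side",s,(268,313,312,365))):
    n,l,q,ce=cv2.connectedComponentsWithStats((im[y0:y1,x0:x1].max(2)<(75 if nm=="top" else 55)).astype(np.uint8))
    for i in range(1,n):
        if q[i,4]>15:print("key",nm,q[i],(ce[i]+[x0,y0]).round(2))
```

```text
top 110 0.08200000000000005 0.2640000000000002Traceback (most recent call last):
  File "<stdin>", line 5, in <module>
IndexError: index 0 is out of bounds for axis 0 with size 0
```

The book is now centred to about 1 mm by the top view. Going down on the round-headed key.

>>> {"fn": "jog_arm", "kwargs": {
  "deltas": [
    [[-0.4, -0.2, -0.3, -5, 0], [-0.4, 0, 0, -5, 0], [-0.4, 0, 0, -4, 0], [-0.4, 0, 0, -3, 0], [-0.4, 0, 0, -2, 0], [-0.4, 0, 0, -1.1, 0], [-0.4, 0, 0, 0, 0], [-0.4, 0, 0, 0, 0]]
  ]
}}

```text
time_s: 14.95
tcp_pos: [0.4539, -0.3097, 0.0667]
eef_rot: [-179.9, -0.0, -79.3]
contact_force: [-0.0, 0.6, -0.1]
gripper_width: 0.0263
gripper_force: 0.0
```

>>> {"fn": "jog_arm", "kwargs": {
  "deltas": [
    [[-0.8, 0, 0, 0, 0], [-1, 0, 0, 0, 0], [-1, 0, 0, 0, 0], [-1, 0, 0, 0, 0]]
  ],
  "force": 15
}}

```text
time_s: 15.45
tcp_pos: [0.4542, -0.3099, 0.0664]
eef_rot: [-179.9, -0.1, -79.3]
contact_force: [3.6, 0.8, 0.7]
gripper_width: 0.0078
gripper_force: 15.0
```

>>> {"fn": "jog_arm", "kwargs": {
  "deltas": [
    [[-1, 0.1, 0, 0, 0], [-1, 0, 0, 0, 0], [-1, 0, 0, 0.5, 0], [-1, 0, 0, 1.5, 0], [-1, 0, 0, 3, 0], [-1, 0, 0, 3, 0], [-1, 0, 0, 3, 0], [-1, 0, 0, 1, 0]]
  ],
  "force": 50
}}

```text
time_s: 16.45
tcp_pos: [0.4537, -0.3098, 0.1875]
eef_rot: [-180.0, -0.0, -79.3]
contact_force: [-0.5, 0.5, -0.7]
gripper_width: 0.0078
gripper_force: 50.0
```

Run:
```python
from h import *
t=r.capture("top"); s=r.capture("side"); cv2.imwrite("pics/t7.png",t); cv2.imwrite("pics/s7.png",s)
st=r.get_state(); p=st["tcp_pos"]; print(p,st["eef_rot"],st["gripper_width"],st["contact_force"])
u,v=proj("side",p-[0,0,.054]).round(1); print("expected tip side",u,v,"top",proj("top",p).round(1))
x,y=int(u),int(v); im=s[y-14:y+10,x-12:x+13]
print(im.max(2))
h=cv2.cvtColor(im,cv2.COLOR_BGR2HSV); print(h[...,1])
```

```text
[ 0.45376023 -0.30966855  0.18647823] [-1.79967878e+02 -9.42987888e-03 -7.93019671e+01] 0.007844697996355478 [-0.61014425 -0.55507112 -1.481124  ]
expected tip side 278.8 308.2 top [396.4 225.9]
[[108  75  50  81 120 109  58  64  66  65  64  66  67  64  66  62  59  59
   50  43  37  27  33  31  82]
 [121 107  80  66 112 152 134  66  65  66  67  68  63  64  65  54  46  40
   36  32  29  31  29  37  84]
 [128 111  97  89 105 149 164 106  61  64  68  63  60  56  48  49  30  30
   32  30  28  33  32  48  88]
 [114 109 108 130 146 133 138 135  54  57  64  60  53  46  40  29  33  32
   31  32  30  40  62  86 112]
 [109 120 139 156 156 126 130 136  77  46  56  44  41  42  28  31  30  35
   31  35  37  73 103 121 135]
 [124 136 143 135 116  93  92 119 108  39  43  37  33  34  29  37  34  29
   28  26  56  98 131 144 160]
 [133 121 108  81  84  80  91 115 111  27  30  32  28  28  28  32  30  26
   18  29  96 143 158 164 164]
 [128  98  84  95 109 102 104  92  81  31  27  31  33  29  23  29  28  20
   31  91 146 167 166 166 165]
 [ 94  86  93 136 148 128 101  87  51  30  28  31  42  57  52  26
[... 3436 characters left out ...]
14  16  26  19  21  20  16  19  16  16
   16  16  17  18  19  21  17]
 [ 20  23  20  23  18  26  21  27  16  17  17  24  11  19  24  19  16  16
   19  16  18  15  20  23  20]
 [ 22  21  21  16  16  21  19  16  14  21  14  19  19  13  32  57  36  19
   19  23  16  20  23  24  25]
 [ 17  24  16  14  19  24  16  14  19  19  24  17  36  63  95 142 101  45
   19  14  19  18  20  19  22]
 [ 21  18  23  19  19  16  19  16  21  24  19  36  90 143 158 185 164  95
   36  16  21  16  16  16  22]
 [ 16  18  16  24  18  16  16  16  17  37  68 111 156 179 174 189 182 128
   57  19  19  16  19  18  22]
 [ 19  23  18  19  25  19  19  33  70 110 151 165 183 181 179 181 175 166
  108  41  19  19  17  19  20]]
```

>>> {"fn": "jog_arm", "kwargs": {
  "deltas": [
    [[-1, 0.5, 2.3, 0, 0.158], [-1, 0.6, 3, 0, 0.158], [-1, 0.6, 3, 0, 0.158], [-1, 0.6, 3, 0, 0.158], [-1, 0.6, 3, 0, 0.158], [-1, 0.6, 3, 0, 0.158], [-1, 0.6, 3, 0, 0.157], [-1, 0.4, 2, 0, 0.157]]
  ]
}}

```text
time_s: 17.55
tcp_pos: [0.4981, -0.0856, 0.1842]
eef_rot: [180.0, 0.2, -6.7]
contact_force: [0.2, 0.9, 0.2]
gripper_width: 0.0077
gripper_force: 50.0
```

>>> {"fn": "jog_arm", "kwargs": {
  "deltas": [
    [[-1, 0, 0, -2, 0], [-1, 0, 0, 0, 0], [-1, 0, 0, 0, 0]]
  ]
}}

```text
time_s: 17.92
tcp_pos: [0.4987, -0.087, 0.1655]
eef_rot: [180.0, 0.1, -7.0]
contact_force: [0.4, -0.9, -0.1]
gripper_width: 0.0077
gripper_force: 50.0
```

Run:
```python
from h import *
s=r.capture("side"); cv2.imwrite("pics/s8.png",s); t=r.capture("top"); cv2.imwrite("pics/t8.png",t)
s0=cv2.imread("pics/side0.png")
st=r.get_state(); p=st["tcp_pos"]; print(p,st["eef_rot"],st["contact_force"])
u,v=proj("side",p-[0,0,.0544]); print("expected tip",u,v, "shoulder",proj("side",p-[0,0,.0264]),"keyway",proj("side",[.499,-.087,.088]))
print("head",proj("side",p))
x,y=int(u),int(v)
np.set_printoptions(linewidth=200)
print("origin",x-14,y-20); im=s[y-20:y+10,x-14:x+15]
hs=cv2.cvtColor(im,cv2.COLOR_BGR2HSV); print(im.max(2)); print(hs[14:,:,1])
```

```text
[ 0.49915427 -0.08695069  0.16610935] [ 1.79996359e+02 -8.98298611e-03 -7.01193284e+00] [ 0.19275547 -0.54683366 -0.16495772]
expected tip 258.655596841211 226.11562144204805 shoulder [258.60064334 218.22555518] keyway [258.64726589 232.59022703]
head [258.54673765 210.4888652 ]
origin 244 206
[[ 64  29  26  81 159 167  98  88  80  54  42  56  57  48  36  28  33  33  40  42  45  44  53  60  54  58  50  54  53]
 [ 92  25  45  91 113  96  74  72  75  57  44  56  58  59  51  50  46  49  55  54  56  56  58  54  57  57  52  55  57]
 [ 92  25  59  95  92  83  73  63  72  72  46  58  52  58  58  54  55  60  55  55  56  55  60  56  57  58  54  57  52]
 [113  43  32  72  88  76  72  58  56  58  56  54  59  60  57  56  57  57  61  60  59  57  58  57  57  56  56  55  54]
 [122  66  26  43  62  54  56  59  55  54  61  56  53  59  57  59  55  59  56  58  59  60  53  59  57  56  57  56  57]
 [129  92  79  88  77  52  57  58  54  59  59  56  60  55  57  57  59  57  55  56  57  53  58  59  56  56  60  56  57]
 [139 131 128 138 115  63  55  57  54  58  58  55  59  57  61  56  58  57  55  56  58  56  
[... 3970 characters left out ...]
 34  33  33  30  33  40  46  68 114 149 152 165 197 208 208 172  92  29   8   8  19  26  25  25  24  31]
 [ 34  34  29  29  31  33  27  14  21  38 108 193 208 207 210 207 199 205 205 170  63   8  10  13  26  26  26  25  23]
 [ 35  31  33  33  35  30  23   9  11  37 123 207 204 202 206 208 198 215 197 206  74  20  11   9  22  27  25  25  25]
 [ 32  31  32  35  31  26  15   9   7  40 152 204 215 223 201 198 192 200 216 200 115  36   7  10  17  32  25  26  24]
 [ 33  31  33  33  33  29  13   7  15  24 119 204 210 200 210 197 196 205 209 200 123  19  11   9  18  30  25  24  24]
 [ 33  35  35  34  35  27  13   7   9   7  67 180 207 197 207 196 215 207 201 182  84   9   9  12  22  27  24  26  25]]
```

>>> {"fn": "jog_arm", "kwargs": {
  "deltas": [
    [[-1, 0, 0, 1, -0.15], [-1, 0, 0, 1, -0.15], [-1, 0, 0, 0, -0.15], [-1, 0, 0, 0, -0.15], [-1, 0, 0, 0, 0]]
  ]
}}

```text
time_s: 18.65
tcp_pos: [0.4992, -0.0869, 0.1863]
eef_rot: [-180.0, -0.0, -41.3]
contact_force: [-0.5, -0.3, -0.7]
gripper_width: 0.0078
gripper_force: 50.0
```

```bash
cat > tip.py <<'E'
from h import *
np.set_printoptions(linewidth=220)
s=r.capture("side")
st=r.get_state(); p=st["tcp_pos"]; print(p,st["eef_rot"])
u,v=proj("side",p-[0,0,.0544]); print("expected tip",u,v); x,y=int(u),int(v)
print("origin",x-12,y-12); im=s[y-12:y+6,x-12:x+13]
print(im.max(2)); print(cv2.cvtColor(im,cv2.COLOR_BGR2HSV)[...,1])
E
python3 tip.py
```

```text
[ 0.49914455 -0.08687479  0.18618885] [-1.79975892e+02 -2.08799754e-02 -4.11957867e+01]
expected tip 258.60036016030114 220.46733838486443
origin 246 208
[[ 57  58  60  53  53  59  50  54  55  55  59  78  79  66  57  59  56  42  32  81 124 137 135 134 169]
 [ 58  53  58  54  66  88  79  57  55  57  60  81  86  57  56  60  53  37  48 105 134 135 135 135 138]
 [ 33  44  48  48  62  86  89  63  59  59  56  59  61  53  56  54  45  23  78 122 132 140 132 137 135]
 [ 26  28  24  29  37  50  53  52  52  61  65  63  57  58  55  50  37  33  91 134 137 139 138 136 137]
 [ 26  24  27  23  21  22  27  28  39  43  56  61  58  55  52  43  54  54  89 138 138 139 139 159 183]
 [ 69  65  52  42  30  22  24  21  28  27  23  31  43  41  34  32  73  79  95 140 141 140 139 191 231]
 [108 101  92  84  72  61  46  32  29  26  22  21  18  24  32  44  89 101 108 139 140 140 136 186 229]
 [106 101 104 105 103 101  87  72  70  63  45  26  28  24  35  71 105 117 127 140 138 157 179 203 229]
 [107 105 104 107 103 104 105 105 106  99  82  71  66  71  77 100 117 129 140 138 159 207 222 200 194]
 [105 106 104 107 1
[... 1613 characters left out ...]
46 41 49 43 40 49 46 45 41 43 44 48 42 48 47 47 51 44 35 34 33 25 32 30 26]
 [44 40 47 47 50 39 48 49 45 32 30 35 44 43 53 42 44 40 29 34 26 25 34 23  9]
 [46 47 37 46 45 54 46 51 53 30 14 14 36 45 44 46 44 42 30 34 29 24 34 31 39]
 [34 45 38 44 49 44 46 49 45 39 39 32 35 44 49 43 44 36 32 34 25 26 24 32 22]
 [30 35 34 39 41 43 44 43 45 45 45 41 43 43 46 50 45 39 33 24 23 28 28 30 33]
 [33 33 33 34 36 30 40 40 41 40 44 44 51 42 46 48 40 38 32 24 24 23 25 26 34]
 [33 32 34 30 31 33 31 35 37 36 41 36 44 43 44 45 39 36 32 26 24 23 24 24 32]
 [31 35 35 38 33 35 33 29 34 33 33 32 39 33 36 32 30 32 34 31 24 25 27 25 31]
 [34 31 35 33 35 30 33 34 30 26 34 28 30 34 34 31 35 31 31 35 24 25 26 24 26]]
```

>>> {"fn": "jog_arm", "kwargs": {
  "deltas": [
    [[-1, 0, 0, 0, -0.18], [-1, 0, 0, 0, -0.18], [-1, 0, 0, 0, -0.18], [-1, 0, 0, 0, -0.18], [-1, 0, 0, 0, -0.18], [-1, 0, 0, 0, -0.18], [-1, 0, 0, 0, -0.18], [-1, 0, 0, 0, -0.18]]
  ]
}}

```text
time_s: 19.7
tcp_pos: [0.4991, -0.0867, 0.186]
eef_rot: [-180.0, 0.0, -124.0]
contact_force: [0.1, -0.3, -0.9]
gripper_width: 0.0078
gripper_force: 50.0
```

```bash
python3 tip.py
```

```text
[ 0.49905653 -0.08676506  0.18595387] [-1.79996891e+02  4.60053901e-03 -1.24521877e+02]
expected tip 258.54756017659577 220.510993345184
origin 246 208
[[233 232 220 157 105 105 106 104  85  28  16  20  23  18  19  59  98 105 103 105 103 114 182 229 230]
 [233 234 223 167 106 102 105 104  86  27  20  19  13  16  20  76 108 105 105 104 102 129 197 229 229]
 [235 233 224 177 104 106 107 104  84  27  16  20  16  11  33  72 106 103 106 104 105 161 221 229 230]
 [232 233 224 178 106 103 104 103  85  27  17   8  18  11  23  78 101 106 108 103 110 183 231 231 233]
 [231 230 228 205 168 157 148 139 110  43  14  21  15  15  27  74 105 107 107 107 120 187 233 232 233]
 [231 233 233 231 230 223 216 207 178 110  62  17  23  20  30  83 112 100 104 103 137 206 233 233 231]
 [231 231 232 232 233 232 232 234 225 182 111  17  19  34  86 150 180 164 155 147 181 225 231 230 229]
 [233 232 232 234 232 233 232 232 232 212 129  12  25  46 150 223 233 230 221 217 220 233 230 229 227]
 [231 232 232 232 231 231 232 231 231 222 172  91  30  58 176 235 235 234 234 232 232 231 223 202 194]
 [232 230 231 231 232
[... 2061 characters left out ...]
  29  24  25  25  25  26  32   6  14  35  26  25  23  23  24  23  26  32  33   0]
 [ 29  36  32  24  25  29  32  28  31  27  24  32   3  21  32  25  25  24  24  25  25  25  26  31  23]
 [ 33  33  32  35  33  34  32  32  35  33  33  31   6  28  33  25  26  23  26  23  25  23  26  34  35]
 [ 29  34  35  37  34  29  30  31  33  36  32  29  25  28  33  31  35  32  33  28  24  23  25  25  34]
 [ 34  32  34  33  33  31  33  29  31  33  34  32  29  30  31  31  33  34  35  35  25  24  22  23  35]
 [ 37  32  34  36  33  33  32  29  32  33  32  33  33  28  35  31  30  31  34  29  23  27  25  24  33]
 [ 32  33  29  31  34  31  33  30  34  30  30  28  35  33  35  31  33  31  34  34  34  33  35  31  31]]
```

>>> {"fn": "jog_arm", "kwargs": {
  "deltas": [
    [[-1, 0, 0, 0, 0.18], [-1, 0, 0, 0, 0.18], [-1, 0, 0, 0, 0.18], [-1, 0, 0, 0, 0.18], [-1, 0, 0, 0, 0.18], [-1, 0, 0, 0, 0]]
  ]
}}

```text
time_s: 20.5
tcp_pos: [0.4991, -0.0867, 0.186]
eef_rot: [-180.0, -0.0, -72.1]
contact_force: [-0.7, -0.4, -1.1]
gripper_width: 0.0077
gripper_force: 50.0
```

```bash
python3 tip.py
```

```text
[ 0.49907917 -0.08674062  0.18592455] [-1.79995175e+02 -2.01068739e-03 -7.23357295e+01]
expected tip 258.55292437706544 220.50899900251395
origin 246 208
[[211 231 208 122  94  98  99 101 101 103 103  93  60  13  13  14  20  22  56  91 102 105 148 193 220]
 [234 234 211 132  99  99  95  96 100 105 103  95  65  36  15  11  13  14  56  96 105 117 131 137 187]
 [233 232 216 147  98  98  98  99 100 104 102 104  92  62  19  23  18  14  77 108 119 131 137 137 169]
 [231 233 223 176 121 100  96 101 102 104  99 105 100  81  21   4  20  39  94 131 137 138 137 139 138]
 [231 232 232 223 174 122  99 100  99 100 101 101 106  84  20  16  19  72 122 137 139 139 142 142 140]
 [221 231 232 232 222 176 118  99 105  99 102 102 104  82  11  19  13  93 141 137 139 141 142 136 139]
 [172 212 222 233 232 223 170 102 101 105 105 102  90  70  20  14  20  93 141 141 140 139 138 138 138]
 [140 140 192 234 226 212 183 118 106 102 103  91  58  41  23  25  45 106 137 139 143 135 135 137 135]
 [139 140 174 210 186 139 141 133 121 113 111  88  43  57  58  68 106 129 143 142 141 139 129 118 114]
 [139 139 136 141 1
[... 2063 characters left out ...]
  33  35  35  35  36  31  27  27  15   3  27  30  29  31  31  29  29  33  36  33]
 [ 32  36  31  30  31  33  35  31  35  32  35  29  12   4  12  20  33  33  27  31  31  29  33  32  21]
 [ 30  34  33  35  33  33  30  33  33  36  31  29  24  10   9  24  33  35  29  31  31  37  29  36  38]
 [ 33  31  34  33  33  34  32  35  35  32  32  34  32  20  23  36  30  33  31  36  33  35  29  36  32]
 [ 33  34  33  30  37  31  35  33  35  33  29  37  29  32  34  28  27  31  31  31  34  33  33  35  29]
 [ 36  32  35  29  31  31  29  33  35  33  31  32  31  29  30  30  35  31  32  33  32  33  31  30  36]
 [ 32  37  32  35  33  35  33  28  30  34  31  33  39  33  29  33  35  35  35  32  33  33  29  31  34]]
```

Resolved: the key sits about +1 mm along its x from the grip centre, and the blade is upright. Aligning to the slot and going down.

>>> {"fn": "jog_arm", "kwargs": {
  "deltas": [
    [[-1, -0.1, 0, 0, 0.163], [-1, 0, 0, 0, 0.163], [-1, 0, 0, 0, 0.163], [-1, 0, 0, 0, 0.163], [-1, 0, 0, -1, 0.163], [-1, 0, 0, -1, 0.163], [-1, 0, 0, -1, 0.162], [-1, 0, 0, -0.7, 0]]
  ],
  "force": 60
}}

```text
time_s: 21.55
tcp_pos: [0.498, -0.0867, 0.1484]
eef_rot: [180.0, 0.0, -7.1]
contact_force: [-0.3, 0.1, -0.4]
gripper_width: 0.0077
gripper_force: 60.0
```

>>> {"fn": "jog_arm", "kwargs": {
  "deltas": [
    [[-1, 0, 0, -0.2, 0], [-1, 0, 0, -0.2, 0], [-1, 0, 0, -0.2, 0], [-1, 0, 0, 0, 0]]
  ]
}}

```text
time_s: 22.05
tcp_pos: [0.498, -0.0867, 0.1428]
eef_rot: [180.0, -0.0, -7.0]
contact_force: [0.2, -0.5, -0.8]
gripper_width: 0.0077
gripper_force: 60.0
```

>>> {"fn": "jog_arm", "kwargs": {
  "deltas": [
    [[-1, 0, 0, -0.1, 0], [-1, 0, 0, -0.1, 0], [-1, 0, 0, -0.1, 0], [-1, 0, 0, 0, 0]]
  ]
}}

```text
time_s: 22.55
tcp_pos: [0.498, -0.0866, 0.1397]
eef_rot: [180.0, 0.0, -7.0]
contact_force: [0.3, 0.1, -0.9]
gripper_width: 0.0077
gripper_force: 60.0
```

>>> {"fn": "jog_arm", "kwargs": {
  "deltas": [
    [[-1, 0, 0, -0.1, 0], [-1, 0, 0, -0.1, 0], [-1, 0, 0, -0.1, 0], [-1, 0, 0, -0.1, 0], [-1, 0, 0, 0, 0]]
  ]
}}

```text
time_s: 23.18
tcp_pos: [0.498, -0.0867, 0.1357]
eef_rot: [180.0, 0.0, -7.0]
contact_force: [-0.4, 0.6, -0.3]
gripper_width: 0.0075
gripper_force: 60.0
```

>>> {"fn": "jog_arm", "kwargs": {
  "deltas": [
    [[-1, 0, 0, -0.1, 0], [-1, 0, 0, -0.1, 0], [-1, 0, 0, -0.1, 0], [-1, 0, 0, -0.1, 0], [-1, 0, 0, 0, 0.04], [-1, 0, 0, 0, -0.04]]
  ]
}}

```text
time_s: 23.92
tcp_pos: [0.4981, -0.0867, 0.1317]
eef_rot: [180.0, 0.0, -7.0]
contact_force: [0.7, 0.1, -0.0]
gripper_width: 0.0077
gripper_force: 60.0
```

Inside the slot, nearing the first pin. Pressing slowly with small wiggles.

>>> {"fn": "jog_arm", "kwargs": {
  "deltas": [
    [[-1, 0, 0, -0.1, 0.04], [-1, 0, 0, -0.1, -0.04], [-1, 0, 0, -0.05, 0.04], [-1, 0, 0, -0.05, -0.04], [-1, 0, 0, 0, 0.04], [-1, 0, 0, 0, -0.04]]
  ]
}}

```text
time_s: 24.68
tcp_pos: [0.498, -0.0867, 0.1291]
eef_rot: [180.0, -0.0, -7.0]
contact_force: [-0.8, -0.4, 2.4]
gripper_width: 0.0075
gripper_force: 60.0
```

>>> {"fn": "jog_arm", "kwargs": {
  "deltas": [
    [[-1, 0, 0, -0.1, 0.05], [-1, 0, 0, -0.1, -0.05], [-1, 0, 0, 0, -0.05], [-1, 0, 0, -0.1, 0.05], [-1, 0, 0, 0, 0.05], [-1, 0, 0, 0, -0.05]]
  ]
}}

```text
time_s: 25.42
tcp_pos: [0.498, -0.0866, 0.1259]
eef_rot: [-180.0, 0.0, -7.0]
contact_force: [-0.8, 0.9, 1.0]
gripper_width: 0.0078
gripper_force: 60.0
```

>>> {"fn": "jog_arm", "kwargs": {
  "deltas": [
    [[-1, 0, 0, -0.1, 0.05], [-1, 0, 0, -0.1, -0.05], [-1, 0, 0, -0.1, -0.05], [-1, 0, 0, -0.1, 0.05], [-1, 0, 0, 0, 0.05], [-1, 0, 0, 0, -0.05]]
  ]
}}

```text
time_s: 26.18
tcp_pos: [0.4981, -0.0866, 0.1221]
eef_rot: [-180.0, -0.0, -7.0]
contact_force: [-1.0, 1.0, 2.2]
gripper_width: 0.0076
gripper_force: 60.0
```

>>> {"fn": "jog_arm", "kwargs": {
  "deltas": [
    [[-1, 0, 0, -0.1, 0.05], [-1, 0, 0, -0.1, -0.05], [-1, 0, 0, -0.1, -0.05], [-1, 0, 0, 0, 0.05], [-1, 0, 0, 0, 0.05], [-1, 0, 0, 0, -0.05]]
  ]
}}

```text
time_s: 26.92
tcp_pos: [0.4981, -0.0867, 0.1191]
eef_rot: [180.0, -0.0, -7.0]
contact_force: [-0.9, -0.5, 2.9]
gripper_width: 0.0074
gripper_force: 60.0
```

>>> {"fn": "jog_arm", "kwargs": {
  "deltas": [
    [[-1, 0, 0, -0.1, 0.05], [-1, 0, 0, -0.1, -0.05], [-1, 0, 0, -0.1, -0.05], [-1, 0, 0, 0, 0.05], [-1, 0, 0, 0, 0.05], [-1, 0, 0, 0, -0.05]]
  ]
}}

```text
time_s: 27.68
tcp_pos: [0.4981, -0.0866, 0.1162]
eef_rot: [-180.0, -0.0, -7.0]
contact_force: [-1.7, 1.0, 4.8]
gripper_width: 0.0076
gripper_force: 60.0
```

>>> {"fn": "jog_arm", "kwargs": {
  "deltas": [
    [[-1, 0, 0, -0.1, 0.05], [-1, 0, 0, -0.1, -0.05], [-1, 0, 0, 0, 0]]
  ]
}}

```text
time_s: 28.05
tcp_pos: [0.4981, -0.0867, 0.1142]
eef_rot: [180.0, -0.0, -7.0]
contact_force: [-1.3, 0.8, 4.9]
gripper_width: 0.0077
gripper_force: 60.0
```

>>> {"fn": "jog_arm", "kwargs": {
  "deltas": [
    [[-1, 0, 0, -0.1, 0.04], [-1, 0, 0, -0.1, -0.04], [-1, 0, 0, 0, 0]]
  ]
}}

```text
time_s: 28.42
tcp_pos: [0.4982, -0.0867, 0.1137]
eef_rot: [180.0, -0.0, -6.9]
contact_force: [-7.5, 2.9, 21.0]
gripper_width: 0.0077
gripper_force: 60.0
```

>>> {"fn": "jog_arm", "kwargs": {
  "deltas": [
    [[-1, 0, 0, 0, 0.06], [-1, 0, 0, 0, -0.06], [-1, 0, 0, 0, -0.06], [-1, 0, 0, 0, 0.06], [-1, 0, 0, 0, 0.06], [-1, 0, 0, 0, -0.06], [-1, 0, 0, 0, 0]]
  ]
}}

```text
time_s: 29.3
tcp_pos: [0.4983, -0.0866, 0.1137]
eef_rot: [180.0, -0.1, -6.9]
contact_force: [-7.9, 3.4, 22.2]
gripper_width: 0.0074
gripper_force: 60.0
```

The hard stop is at the expected height, so the key is home. Turning clockwise with a light push.

>>> {"fn": "jog_arm", "kwargs": {
  "deltas": [
    [[-1, -0.03, 0, 0.05, 0], [-1, 0.01, 0.01, 0, -0.15], [-1, 0.01, 0.01, 0, -0.15], [-1, 0.01, 0.01, 0, -0.15], [-1, 0.01, 0.01, 0, -0.15], [-1, 0.01, 0.01, 0, -0.15], [-1, 0.01, 0.01, 0, -0.15], [-1, 0, 0, 0, 0]]
  ]
}}

```text
time_s: 30.3
tcp_pos: [0.4986, -0.0851, 0.1137]
eef_rot: [-179.9, 0.0, -58.6]
contact_force: [-6.8, 8.2, 18.1]
gripper_width: 0.0077
gripper_force: 60.0
```

```bash
cat > st.py <<'E'
from h import *
st=r.get_state()
for k in("time_s","tcp_pos","eef_rot","contact_force","moment","gripper_width"): print(k,np.round(st[k],4))
E
python3 st.py
```

```text
time_s 30.3
tcp_pos [ 0.4986 -0.0851  0.1137]
eef_rot [-1.799091e+02  2.320000e-02 -5.859500e+01]
contact_force [-6.8178  8.2425 18.1365]
moment [3.4912 2.8319 0.0268]
gripper_width 0.0077
```

>>> {"fn": "jog_arm", "kwargs": {
  "deltas": [
    [[-1, -0.04, 0.08, 0.02, -0.1], [-1, 0, 0.02, 0, -0.15], [-1, 0, 0.02, 0, -0.15], [-1, 0, 0.02, 0, -0.15], [-1, 0, 0.02, 0, -0.1], [-1, 0, 0, 0, 0]]
  ]
}}

```text
time_s: 31.05
tcp_pos: [0.4995, -0.0842, 0.1139]
eef_rot: [-179.8, 0.0, -95.8]
contact_force: [-1.6, 2.6, 10.8]
gripper_width: 0.0076
gripper_force: 60.0
```

```bash
python3 st.py
```

```text
time_s 31.05
tcp_pos [ 0.4995 -0.0842  0.1139]
eef_rot [-1.798174e+02  3.030000e-02 -9.577110e+01]
contact_force [-1.641   2.5712 10.8243]
moment [0.9331 0.4272 0.0703]
gripper_width 0.0076
```

>>> {"fn": "jog_arm", "kwargs": {
  "deltas": [
    [[-1, 0, 0, 0, -0.04], [-1, 0, 0, 0, -0.04], [-1, 0, 0, 0, -0.04], [-1, 0, 0, 0, 0]]
  ]
}}

```text
time_s: 31.55
tcp_pos: [0.4999, -0.0842, 0.114]
eef_rot: [-179.8, 0.1, -102.6]
contact_force: [-1.3, 2.0, 8.5]
gripper_width: 0.0073
gripper_force: 60.0
```

```bash
python3 st.py
```

```text
time_s 31.55
tcp_pos [ 0.4999 -0.0842  0.114 ]
eef_rot [-1.797794e+02  6.160000e-02 -1.025928e+02]
contact_force [-1.2583  2.0222  8.4999]
moment [ 0.6064 -0.1043  0.0505]
gripper_width 0.0073
```

>>> {"fn": "jog_arm", "kwargs": {
  "deltas": [
    [[-1, 0, 0, 0, -0.03], [-1, 0, 0, 0, -0.03], [-1, 0, 0, 0, 0], [-1, 0, 0, 0, 0]]
  ]
}}

```text
time_s: 32.05
tcp_pos: [0.5002, -0.0842, 0.114]
eef_rot: [-179.8, 0.1, -106.0]
contact_force: [1.7, 0.8, 8.6]
gripper_width: 0.0077
gripper_force: 60.0
```

```bash
python3 st.py
```

```text
time_s 32.05
tcp_pos [ 0.5002 -0.0842  0.114 ]
eef_rot [-1.797544e+02  7.950000e-02 -1.059924e+02]
contact_force [1.6579 0.7857 8.5971]
moment [ 0.3768 -0.6199  0.0742]
gripper_width 0.0077
```

>>> {"fn": "jog_arm", "kwargs": {
  "deltas": [
    [[-1, 0, 0, 0, -0.03], [-1, 0, 0, 0, -0.02], [-1, 0, 0, 0, 0], [-1, 0, 0, 0, 0]]
  ]
}}

```text
time_s: 32.55
tcp_pos: [0.5002, -0.0842, 0.114]
eef_rot: [-179.8, 0.1, -108.8]
contact_force: [1.5, 0.2, 7.2]
gripper_width: 0.0077
gripper_force: 60.0
```

```bash
python3 st.py
```

```text
time_s 32.55
tcp_pos [ 0.5002 -0.0842  0.114 ]
eef_rot [-1.797567e+02  8.610000e-02 -1.088489e+02]
contact_force [1.4993 0.2244 7.234 ]
moment [ 0.3064 -0.5859  0.1414]
gripper_width 0.0077
```

>>> {"fn": "jog_arm", "kwargs": {
  "deltas": [
    [[-1, 0, 0, 0, -0.03], [-1, 0, 0, 0, 0], [-1, 0, 0, 0, 0]]
  ]
}}

```text
time_s: 32.92
tcp_pos: [0.5003, -0.0842, 0.114]
eef_rot: [-179.8, 0.1, -110.6]
contact_force: [1.3, 0.4, 8.5]
gripper_width: 0.0074
gripper_force: 60.0
```

```bash
python3 st.py
python3 - <<'E'
from prof import *
t=r.capture("top"); s=r.capture("side")
for n,im in(("top",t),("side",s)):
  for h in(110,80,50):
    es,p=prof(n,im,-10,h,hi=.31); b=np.nonzero(p[:,0]-p[:,2]>18)[0]
    if len(b): print(n,h,es[b[0]],es[b[-1]])
E
```

```text
time_s 32.925
tcp_pos [ 0.5003 -0.0842  0.114 ]
eef_rot [-1.797520e+02  9.710000e-02 -1.105594e+02]
contact_force [1.3294 0.4318 8.4991]
moment [ 0.3563 -0.656   0.2007]
gripper_width 0.0074
top 110 0.1560000000000001 0.2640000000000002
top 80 0.20200000000000015 0.2660000000000002
top 50 0.2440000000000002 0.2680000000000002
```

The torque climbs past the spring's value, which means the switch is at its stop, and the book is unmoved. Handing in while holding it there.

```bash
python3 -c "from plant import r; print(r.close_job())"
```

```text
the job is handed in; nothing more can be done
None
```

I handed in the job at 33 s. The thick book is centred in the cradle, leaning on the rest and released. The round-headed key is pushed home and held turned clockwise to the stop. I judged the stop by the rise in torque, since no later picture showed the plug.

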